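Pop open the windowed dial case

TASK

Open the dial case that has the round window in its lid: press its release tab down so that the lid springs up, then push the lid all the way back until it rests against its stop, and leave it standing open. Do it with touches and pushes alone: lift nothing, leave the case standing where it is, leave the plain case shut, and do not shift the other things on the bench.

Things in the scene. Friction and masses are not known exactly. Their poses are not given: they have to be found in the camera images.
- window_case: dial case to open: dark steel, loose, 2.5 kg; foot plate 112 x 112 mm, hollow body 84 (x) x 100 (y) mm, 36 mm high to the lid's underside, lid 8 mm thick. On the lid a raised ring, 62 mm across, with a round pane (top 48 mm up). Origin: underside, centre of the body. x points from the release tab (front, towards the robot) to the hinge (back), y along the hinge, z up
- window_tab_pad (a point): where to press the window case's release tab: middle of the top face of its bright ribbed paddle (36 mm wide along y, 26 mm long along x), which juts out in front of the case. Built 77 mm in front of the case's origin and 30 mm above the bench. Frame parallel to the case's while the tab is up
- window_tab (a joint): release tab, a rocker pivoted 51 mm in front of the case's origin, 24 mm up: 0 = up, 0.35 rad = fully down (stop). Pressing the pad down swings a hook off the lid's catch: the lid is freed at about 0.2 rad (pad about 5 mm lower; fully down about 8 mm). Takes 2 N to start, 5 N at the stop; springs back when let go
- window_lid (a joint): lid, rad: 0 shut, 0.8 where a spring plunger lifts it once freed (within 1.5 s; front edge then about 98 mm above the bench), 1.57 upright, 1.9 fully open at its stop, leaning back. From 0.8 on it must be pushed (2 N at most); the damped hinge rubs (0.012 N m): beyond upright the lid stays about where left, below about 1.1 it may sink back to 0.8
- window_lid_hinge (a point): middle of the hinge axis of the window case's lid: 45 mm behind the case's origin, 36 mm above the bench. The lid's inner face lies in a plane through this axis
- window_lid_edge (a point): middle of the front (free) edge of the window case's lid, at its inner face, 87 mm from the hinge axis; moves with the lid. The edge is 100 mm wide along y; a small steel catch, 20 mm wide, juts 5 mm further at its middle
- plain_case: second dial case of the same size, build and weight, with its own tab, but with a plain flat lid without ring or window; to be left shut. Origin and axes as for the window case
- plain_lid (a joint): lid of the plain case, rad, 0 = shut (stays shut unless its own tab is pressed)
- loupe: bystander, loose: black eye loupe, 34 mm across, 30 mm high. Origin: centre of its underside
- slip_stone: bystander, loose: brown slip stone, 12 x 37 x 9 mm. Origin: centre of its underside
- sample_jar: bystander, loose: clear sample jar with a white screw lid, 46 mm across, 58 mm high. Origin: centre of its underside
- bench_block: bystander, loose: black bench block, 44 x 66 x 22 mm. Origin: centre of its underside
- puffer: bystander, loose: red-brown rubber dust puffer, 42 x 88 x 42 mm. Origin: centre of its underside
- flush_cutter: bystander, loose: flush cutter with green handles, lying flat, 42 x 99 x 11 mm. Origin: centre of its underside
Things that resemble listed ones, but are neither listed nor needed, are in the scene too. Leave any blue look-alike of the plain_case alone.

How it is judged:
By the outcome, as a careful person would: the job done as asked, in the order asked, and still so for the second after the job is handed in, with the robot touching nothing.
It also fails if it takes over 48 s, if anything falls off the work surface, if the arm or the gripper's body presses on something with over 40 N, if the wrist force passes 120 N, or if a joint passes its speed limit or range.

ROBOT

A 6-joint arm with a two-finger parallel gripper is mounted at the origin on a cart in front of the work surface, level with it; the furniture and walls round the work are solid. World frame = base frame: x ahead of the robot, y to its left, z up, the work surface at z = 0. Lengths are in m, angles in rad, forces in N, time in s.
With the tool pointing down it reaches from about 0.35 to 0.975 m from the base axis. Payload 4.9 kg.
Tool frame: the origin (TCP) lies on the centre line of the jaws, within the pads' length; the fingertips stand 14 mm ahead of it and the grasp point (between the pads) lies 5 mm behind it (manip.nose_length is the distance from the TCP to the fingertips, in m); z points along the fingers, y is the line along which they close (so a half turn about z gives the same grasp; the last joint's range is limited). The gripper opens to 85 mm and grips with 20 to 120 N. Pads are 22 mm wide; open, the fingers measure 114 mm over their backs; the gripper's body (76 mm by 85 mm) begins 54 mm behind the grasp point. The pads swing forward as they close: fully open they stand 13 mm farther back than shut.
Start: joints at [0.986, 0.053, 1.613, -0, 1.476, -0.119], TCP at [0.281, 0.558, 0.223] pointing down, gripper open.
Joint ranges: [-3.01, 3.01], [-1.01, 2.22], [0.06, 2.58], [-1.02, 4.17], [0.09, 2.62], [-3.14, 3.14]. Speed limits (rad/s): [2.57, 2.57, 3.14, 3.14, 3.14, 3.14].

INTERFACE

Orientations are given as a unit quaternion [w, x, y, z].
In Python, from plant import manip, imaging gives the robot as it stands.
- The arm moves only by the tool play_rows, never from a script. Its argument "commands" is a list of rows, each a list of 6 numbers: the shift along the tool's x, y, z in mm, then the turn, a rotation vector about the tool's x, y, z in degrees. A call has 1 to 5 rows; each row shifts and turns the commanded pose from where the row before left it, along the tool's axes as they then stand; what a row does not reach is not made up. A row lasts 1/12 s, in which the tool goes at most 41.7 mm and 7.16 degrees, less where a joint would pass 70% of its speed; a pose out of reach is approached as far as the arm can. A call is refused whole if a number of a shift passes 41.7 or a number of a turn 7.16, either way. A call with a gripper value outside its range is refused whole. "hand" is the finger opening in mm, from 0 to 85.4, set as the call begins (left out, the last holds). The fingers move at their own pace and stop on an object; the grip force is fixed at half the most. Time passes only in rows, so rows that do not move let the fingers close. It gives the time, the measured TCP pose, the force, the opening and the grip force at its end, in the units of the state.
- manip.state(): the state, without advancing time (a new reading comes with each control period).
- imaging.grab_frame(name): name is "scene" or "top" or "wrist"; returns a dict with "image" (384x512x3 uint8, red, green, blue), "fx", "fy", "cx", "cy" (pixels), "R" (3x3) and "t" (3): a world point X has camera coordinates R X + t; the wrist camera has in their place "mount" (4x4, takes a point from camera to tool coordinates, whose origin is the TCP and whose axes are the flange's). Camera axes: x right, y down, z forward; pixel columns grow to the right and rows downward; lengths in m; the calibration is good to about 2 mm. A picture is of the moment at which its call begins: read the wrist's pose just before it. There is no depth.
- manip.job_done(): hands the job in; it is judged then, once.
The state is a dict: "time": time; "joint_pos": joint angles; "joint_vel": joint speeds; "joint_efforts": joint torques, N m; "tool_pos": TCP position; "tool_rot": TCP orientation; "contact_force": force on the tool from outside, world axes, zero at the start; "ft_torque": the same for the moment, N m; "gripper_width": opening from 0.0 (shut) to 1.0 (fully open); "grasp_force": force on a finger pad.
Only numpy, scipy, OpenCV 4.12 (cv2) and the standard library are available. Lean on these libraries where they do the work, as an engineer would, in place of code of your own. Each camera call takes 0.05 s, during which the arm holds its last target. There are 200 camera calls.

## Working session

There is one attempt and no reset: what is moved stays moved. The work goes in short steps, Python scripts to look and compute and a tool call to move; the robot and the scene stay as the last step left them, time stands still between calls to the robot, and variables do not carry over. Pictures are saved under pics/ and viewed, at most 10 in all, crops included, and the job is handed in when it is done.

Besides the shell and the picture viewer there is one more tool, called after "Call:" in YAML: its name, and indented under it one key for each argument. play_rows: Moves the arm, as the interface text tells. Its arguments: {"type":"object","properties":{"commands":{"type":"array","items":{"type":"array","items":{"type":"number"}}},"hand":{"type":"number"}},"required":["commands"]}

```bash
mkdir -p pics; ls; python3 - <<'E'
from plant import manip, imaging
import cv2, pickle
for n in ("top","scene"):
    f=imaging.grab_frame(n); cv2.imwrite(f"pics/{n}0.png",f["image"][:,:,::-1]); pickle.dump(f,open(f"{n}.pkl","wb"))
    print(n,f["fx"],f["cx"],f["cy"],f["R"],f["t"])
print(manip.state(), manip.nose_length)
E
```

```text
pics
top 383.2317738262274 252.48972406510117 192.30304510415937 [[ 0.00606026 -0.99989692  0.01301617]
 [-0.98997409 -0.007836   -0.14103158]
 [ 0.14111903 -0.01203098 -0.98991953]] [-0.12774432  0.55051223  1.32500818]
scene 468.1713426700504 260.60083190813 184.04695541380198 [[-0.56309534 -0.82638593 -0.00315128]
 [-0.50108502  0.34446425 -0.79388802]
 [ 0.65714339 -0.44545559 -0.60805582]] [0.20986078 0.37350534 1.3531517 ]
{'time': 0.1, 'joint_pos': array([ 9.85998868e-01,  5.33252505e-02,  1.61416863e+00,  2.28786415e-05,
        1.47601658e+00, -1.18992103e-01]), 'joint_vel': array([-0.00165926, -0.00020874, -0.00229604, -0.0007792 ,  0.00036478,
       -0.00107554]), 'joint_efforts': array([ 5.80324395e-04, -3.94903064e+01, -3.71361423e+01, -1.23766440e-04,
        3.95740033e-03,  9.43519098e-06]), 'tool_pos': array([0.2803758 , 0.55792317, 0.22145752]), 'tool_rot': array([-3.41200594e-04,  2.30803757e-01,  9.72999849e-01, -8.96216596e-04]), 'contact_force': array([ 0.69707494, -0.91357626,  0.03752359]), 'ft_torque': array([-0.02743225, -0.03514933,  0.03447799]), 'grasp_force': 0.0, 'gripper_width': 1.004655097960984} 0.014
```

View pics/top0.png

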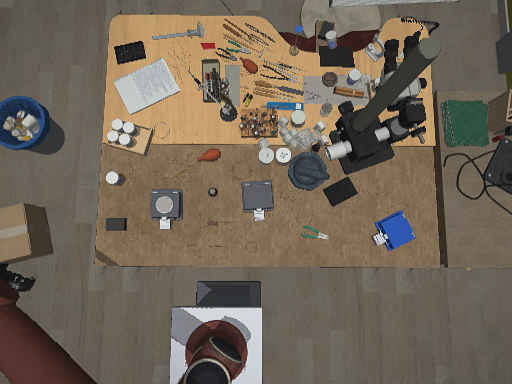

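View pics/scene0.png

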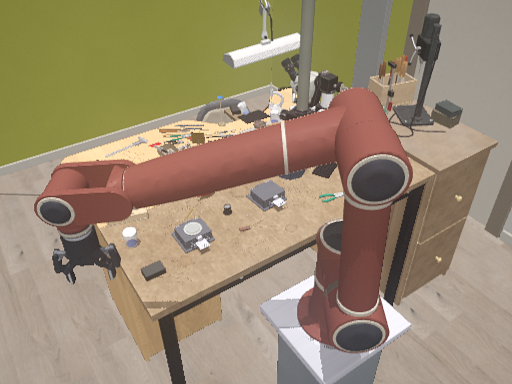

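The top view shows the window case at about (166,205) with its tab at (166,224). The plain case is at (258,195) and the blue look-alike at (396,231). I'll enlarge the window case.

```bash
cat > h.py <<'E'
import numpy as np, cv2, pickle
from scipy.spatial.transform import Rotation as Ro
def ray(f,u,v,z):
    d=np.array([(u-f["cx"])/f["fx"],(v-f["cy"])/f["fy"],1]); R,t=f["R"],f["t"]
    o=-R.T@t; w=R.T@d; return o+w*(z-o[2])/w[2]
def proj(f,X):
    c=f["R"]@X+f["t"]; return np.array([f["fx"]*c[0]/c[2]+f["cx"],f["fy"]*c[1]/c[2]+f["cy"]])
def wristf(f,s):
    # full R,t for the wrist camera
    q=s["tool_rot"]; T=np.eye(4); T[:3,:3]=Ro.from_quat([q[1],q[2],q[3],q[0]]).as_matrix(); T[:3,3]=s["tool_pos"]
    M=np.linalg.inv(T@f["mount"]); f["R"],f["t"]=M[:3,:3],M[:3,3]; return f
E
python3 - <<'E'
from h import *
f=pickle.load(open("top.pkl","rb"))
im=f["image"][175:240,90:225,::-1]
cv2.imwrite("pics/c1.png",cv2.resize(im,None,fx=5.9,fy=5.9,interpolation=cv2.INTER_CUBIC))
for n,u,v,z in [("ring",166,205,.048),("pad",166,224,.03),("plainpad",258,214,.03),("loupe",212.5,192,.03),("block",116,224,.022),("jar",113,178,.058)]: print(n,ray(f,u,v,z).round(3))
E
```

```text
ring [0.503 0.18  0.048]
pad [0.437 0.181 0.03 ]
plainpad [ 0.475 -0.144  0.03 ]
loupe [0.553 0.019 0.03 ]
block [0.436 0.36  0.022]
jar [0.596 0.367 0.058]
```

View pics/c1.png

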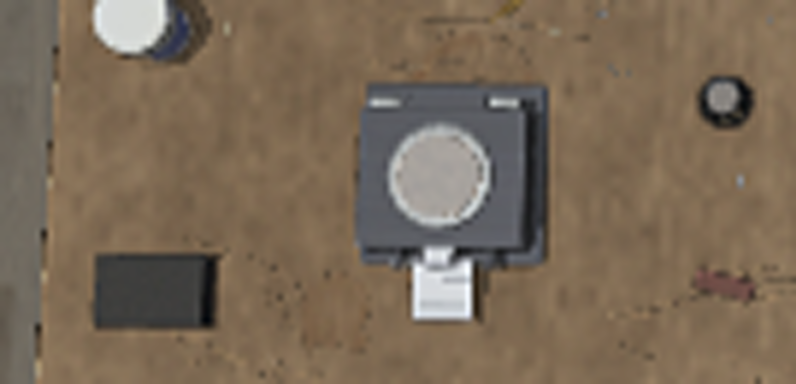

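The ring centre is at about (164.6,204.7) and the pad at (165.1,224.5). The case's yaw is near zero, and its surroundings are clear. Next I'll align the tool, close the hand and go above the tab.

Call:
play_rows:
  commands:
    - [0, 0, 0, 0, 0, -6.7]
    - [0, 0, 0, 0, 0, -6.7]
    - [0, 0, 0, 0, 0, -6.7]
    - [0, 0, 0, 0, 0, -6.7]
    - [0, 0, 0, 0, 0, 0]
  hand: 0

```text
time: 0.52
tool_pos: [0.2805, 0.5581, 0.2219]
tool_rot: [-0.0, -0.002, 1.0, -0.001]
contact_force: [-0.1, -0.4, -0.1]
gripper_width: 0.301
grasp_force: 0.0
```

Call:
play_rows:
  commands:
    - [-12, -37, 0, 0, 0, 0]
    - [-12, -37, 0, 0, 0, 0]
    - [-12, -37, 0, 0, 0, 0]
    - [-12, -37, 0, 0, 0, 0]
    - [-12, -37, 0, 0, 0, 0]

```text
time: 0.93
tool_pos: [0.341, 0.3718, 0.2221]
tool_rot: [-0.0, 0.0, 1.0, -0.0]
contact_force: [0.2, 0.9, 0.6]
gripper_width: -0.003
grasp_force: 0.0
```

Call:
play_rows:
  commands:
    - [-12, -37, 0, 0, 0, 0]
    - [-12, -37, 0, 0, 0, 0]
    - [-12, -37, 0, 0, 0, 0]
    - [-12, -37, 0, 0, 0, 0]
    - [-12, -37, 0, 0, 0, 0]

```text
time: 1.35
tool_pos: [0.4014, 0.1869, 0.2225]
tool_rot: [0.0, 0.0, 1.0, 0.0]
contact_force: [0.4, -0.1, -0.5]
gripper_width: -0.005
grasp_force: 0.0
```

Call:
play_rows:
  commands:
    - [0, 0, 10, 0, -6.7, 0]
    - [0, 0, 10, 0, -6.7, 0]
    - [0, 0, 10, 0, -6.6, 0]
    - [0, 0, 0, 0, 0, 0]
    - [0, 0, 0, 0, 0, 0]

```text
time: 1.77
tool_pos: [0.4032, 0.1884, 0.1912]
tool_rot: [0.172, -0.001, 0.985, 0.0]
contact_force: [0.2, 0.1, 0.2]
gripper_width: 0.0
grasp_force: 0.0
```

```bash
python3 - <<'E'
from plant import manip, imaging
from h import *
s=manip.state(); f=wristf(imaging.grab_frame("wrist"),s)
pickle.dump(f,open("w1.pkl","wb")); print(s["time"],s["tool_pos"],s["tool_rot"],s["contact_force"],s["gripper_width"],s["joint_pos"])
im=cv2.resize(f["image"][:,:,::-1],None,fx=1.5,fy=1.5); cv2.imwrite("pics/w1.png",im)
for n,X in [("pad",(.437,.183,.03)),("ring",(.503,.183,.048))]: print(n,proj(f,np.array(X))*1.5)
E
```

```text
1.7667 [0.40321776 0.18842469 0.19122435] [ 1.71679077e-01 -5.51512759e-04  9.85152775e-01  2.26194794e-05] [0.17648629 0.12314139 0.20556472] 4.47621778616136e-06 [ 0.34403563 -0.64024611  2.24691967 -0.12196273  1.21101709 -1.20356297]
pad [372.85920408 235.40002681]
ring [373.27415784 320.53370832]
```

View pics/w1.png

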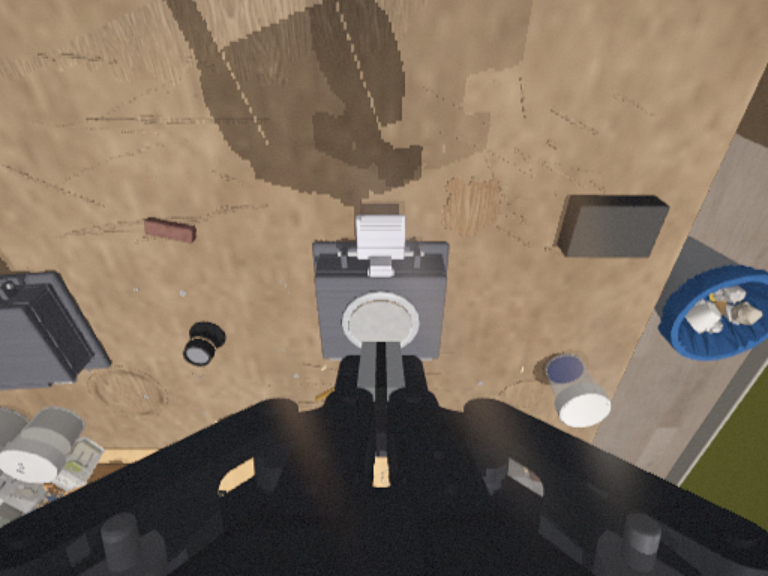

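The wrist view shows the pad at (381,237) and the ring centre at (381,322), with the case square to the tool.

```bash
python3 - <<'E'
from h import *
f=pickle.load(open("w1.pkl","rb")); g=pickle.load(open("top.pkl","rb"))
for n,u,v,z in [("pad",381,237,.03),("ring",381,322,.048)]: print(n,ray(f,u/1.5,v/1.5,z).round(4))
for n,u,v,z in [("pad",165.1,224.5,.03),("ring",164.6,204.7,.048)]: print(n,ray(g,u,v,z).round(4))
E
```

```text
pad [0.4383 0.189  0.03  ]
ring [0.5045 0.1891 0.048 ]
pad [0.4354 0.1842 0.03  ]
ring [0.5038 0.1847 0.048 ]
```

Call:
play_rows:
  commands:
    - [3, 0, 34, 0, 0, 0]
    - [3, 0, 34, 0, 0, 0]
    - [3, 0, 34, 0, 0, 0]
    - [2.5, 0, 33, 0, 0, 0]
    - [0, 0, 0, 0, 0, 0]

```text
time: 2.23
tool_pos: [0.4384, 0.1876, 0.0561]
tool_rot: [0.167, -0.0, 0.986, -0.002]
contact_force: [-1.4, 0.4, -2.4]
gripper_width: -0.002
grasp_force: 0.0
```

Call:
play_rows:
  commands:
    - [1, 0, 3, 0, 0, 0]
    - [1, 0, 3, 0, 0, 0]
    - [1, 0, 3, 0, 0, 0]
    - [0.7, 0, 2, 0, 0, 0]
    - [0, 0, 0, 0, 0, 0]

```text
time: 2.65
tool_pos: [0.4414, 0.1891, 0.0521]
tool_rot: [0.175, -0.001, 0.985, 0.001]
contact_force: [0.3, -0.5, -0.3]
gripper_width: -0.003
grasp_force: 0.0
```

Call:
play_rows:
  commands:
    - [0.7, 0, 1.9, 0, 0, 0]
    - [0.7, 0, 1.9, 0, 0, 0]
    - [0.7, 0, 1.9, 0, 0, 0]
    - [0, 0, 0, 0, 0, 0]
    - [0, 0, 0, 0, 0, 0]

```text
time: 3.07
tool_pos: [0.4403, 0.1887, 0.0443]
tool_rot: [0.173, -0.001, 0.985, 0.0]
contact_force: [0.0, 0.4, 0.4]
gripper_width: 0.003
grasp_force: 0.0
```

Call:
play_rows:
  commands:
    - [0.7, 0, 1.9, 0, 0, 0]
    - [0.7, 0, 1.9, 0, 0, 0]
    - [0, 0, 0, 0, 0, 0]
    - [0, 0, 0, 0, 0, 0]

```text
time: 3.4
tool_pos: [0.4403, 0.1886, 0.0401]
tool_rot: [0.173, -0.001, 0.985, 0.0]
contact_force: [-0.7, 0.2, 0.7]
gripper_width: -0.001
grasp_force: 0.0
```

Call:
play_rows:
  commands:
    - [0.7, 0, 1.9, 0, 0, 0]
    - [0.7, 0, 1.9, 0, 0, 0]
    - [0, 0, 0, 0, 0, 0]

```text
time: 3.65
tool_pos: [0.4402, 0.1886, 0.0358]
tool_rot: [0.173, -0.001, 0.985, 0.0]
contact_force: [-0.2, -0.2, -0.1]
gripper_width: 0.001
grasp_force: 0.0
```

Call:
play_rows:
  commands:
    - [0.7, 0, 1.9, 0, 0, 0]
    - [0, 0, 0, 0, 0, 0]

```text
time: 3.82
tool_pos: [0.4403, 0.1886, 0.0339]
tool_rot: [0.173, -0.001, 0.985, 0.0]
contact_force: [0.5, -0.4, 0.3]
gripper_width: 0.001
grasp_force: 0.0
```

```bash
python3 - <<'E'
from plant import manip, imaging
from h import *
s=manip.state(); f=wristf(imaging.grab_frame("wrist"),s); g=imaging.grab_frame("scene")
print(s["tool_pos"],s["contact_force"])
a=f["image"][60:340,130:400,::-1]; b=g["image"][190:290,120:230,::-1]
a=cv2.resize(a,(386,400)); b=cv2.resize(b,(414,400)); cv2.imwrite("pics/w2.png",np.hstack([a,b]))
E
```

```text
[0.44025466 0.18861089 0.03391331] [ 0.54404615 -0.43064147  0.33423057]
```

View pics/w2.png

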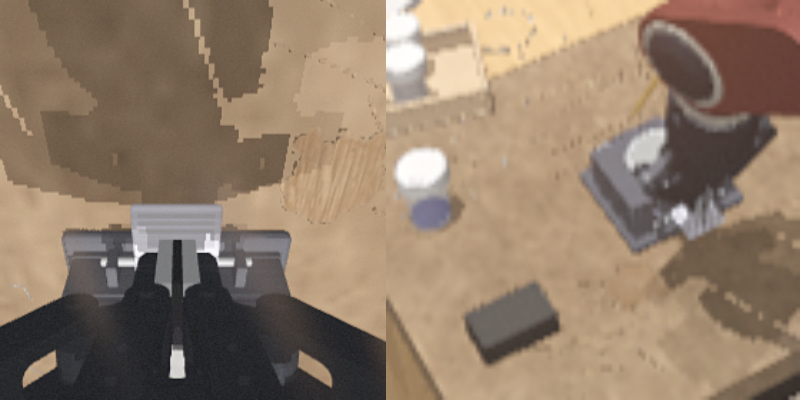

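The wrist crop shows the closed fingertips over the rear half of the pad: tips at about (178,240), pad spanning 205 to 255. The lid is still shut. I'll check this geometry before pressing on.

```bash
python3 - <<'E'
from plant import manip, imaging
from h import *
s=manip.state(); f=wristf(imaging.grab_frame("wrist"),s)
print(s["tool_pos"],s["contact_force"], s["joint_efforts"])
tip=s["tool_pos"]+.014*np.array([.342,0,-.94])
def crop(p): return ((p[0]-130)*386/270,(p[1]-60)*400/280)
print("tip",tip,crop(proj(f,tip)))
for dx in (-.011,.011): print(crop(proj(f,tip+dx*np.array([.94,0,.342]))))
for x in (.424,.437,.450): print(x,crop(proj(f,np.array([x,.188,.03]))))
for v in (205,255): print(ray(f,178*270/386+130,v*.7+60,.03), ray(f,178*270/386+130,v*.7+60,.024))
cv2.imwrite("pics/w3.png",cv2.resize(f["image"][190:260,195:315,::-1],(792,462),interpolation=cv2.INTER_CUBIC))
E
```

```text
[0.44039128 0.18867625 0.03419886] [0.00795414 0.67470773 0.13646643] [-1.68552160e-03 -1.91999513e+01 -3.29566205e+01 -3.02615343e-01
 -1.00044686e+00  5.97555318e-04]
tip [0.44517928 0.18867625 0.02103886] (np.float64(176.56992714185813), np.float64(237.50805426670928))
(np.float64(176.61631720598356), np.float64(213.49255087622936))
(np.float64(176.5250249532199), np.float64(260.7533048135656))
0.424 (np.float64(174.93367156889389), np.float64(211.88434917341453))
0.437 (np.float64(174.94508728224923), np.float64(237.12082051890758))
0.45 (np.float64(174.9555121263821), np.float64(260.1667986413356))
[0.42065376 0.18917433 0.03      ] [0.42519222 0.18921028 0.024     ]
[0.4469816  0.18927926 0.03      ] [0.45279054 0.18932027 0.024     ]
```

View pics/w3.png

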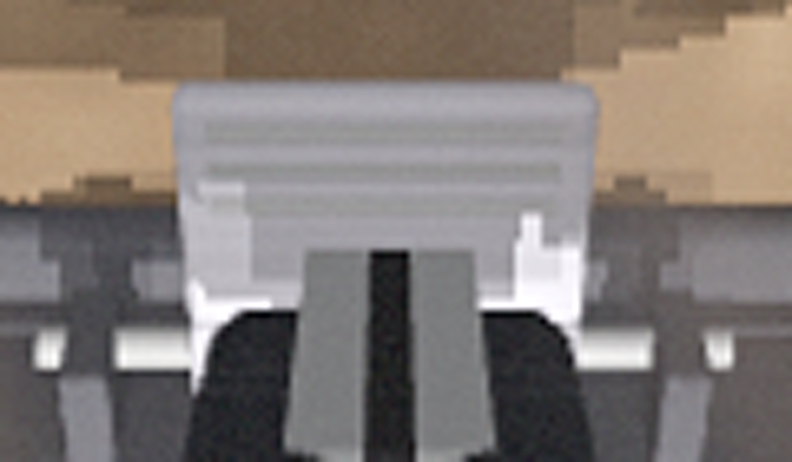

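The tip's front edge is over the rear third of the pad and there is no clear contact force. I'll shift 8 mm towards the robot, then press on in small steps.

Call:
play_rows:
  commands:
    - [3.8, 0, -1.4, 0, 0, 0]
    - [3.7, 0, -1.3, 0, 0, 0]
    - [0.7, 0, 1.9, 0, 0, 0]
    - [0, 0, 0, 0, 0, 0]

```text
time: 4.3
tool_pos: [0.4319, 0.1887, 0.0319]
tool_rot: [0.173, -0.001, 0.985, 0.0]
contact_force: [0.7, -0.6, 0.8]
gripper_width: 0.0
grasp_force: 0.0
```

Call:
play_rows:
  commands:
    - [0.7, 0, 1.9, 0, 0, 0]
    - [0.7, 0, 1.9, 0, 0, 0]
    - [0, 0, 0, 0, 0, 0]

```text
time: 4.55
tool_pos: [0.4322, 0.1886, 0.0277]
tool_rot: [0.173, -0.001, 0.985, 0.0]
contact_force: [0.3, -0.2, 0.1]
gripper_width: 0.001
grasp_force: 0.0
```

```bash
cat > look.py <<'E'
import sys
from plant import manip, imaging
from h import *
s=manip.state(); f=wristf(imaging.grab_frame("wrist"),s); g=imaging.grab_frame("scene")
print(s["time"],s["tool_pos"],s["contact_force"])
a=f["image"][60:340,130:400,::-1]; b=g["image"][170:270,140:250,::-1]
cv2.imwrite(sys.argv[1],np.hstack([cv2.resize(a,(386,400)),cv2.resize(b,(414,400))]))
E
python3 look.py pics/w4.png
```

```text
4.55 [0.43217058 0.18857639 0.02766533] [ 0.25818291 -0.20960221  0.11651455]
```

View pics/w4.png

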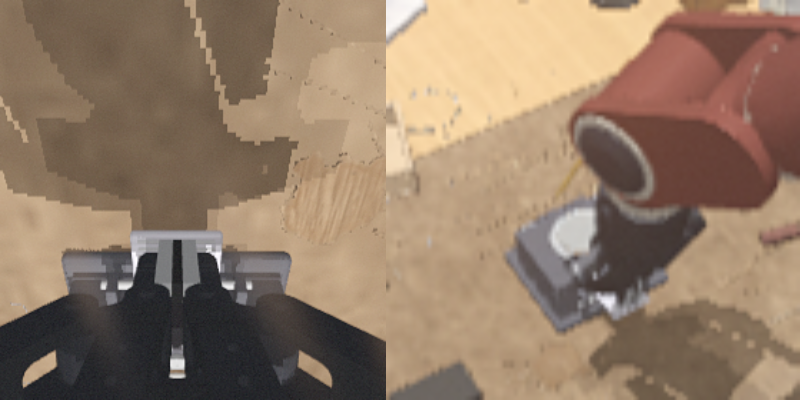

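The lid is still shut and the tips are near the front part of the paddle, with little force. I'll check the scene camera against the reported tip height before going lower.

```bash
python3 - <<'E'
from plant import manip, imaging
from h import *
s=manip.state(); f=wristf(imaging.grab_frame("wrist"),s); g=imaging.grab_frame("scene")
print("cam",-f["R"].T@f["t"], f["R"][2], f["fx"], s["ft_torque"],s["contact_force"])
tip=s["tool_pos"]+.014*np.array([.342,0,-.94])
p=proj(g,tip); print("tip scene",p)
w=f["image"][200:270,195:315,::-1]; w=cv2.resize(w,(792,300) ,interpolation=cv2.INTER_CUBIC)
u,v=int(p[0])-33,int(p[1])-13
b=cv2.resize(g["image"][v:v+25,u:u+66,::-1],(792,300),interpolation=cv2.INTER_CUBIC)
cv2.circle(b,(int((p[0]-u)*12),int((p[1]-v)*12)),3,(0,0,255),-1)
cv2.imwrite("pics/w5.png",np.vstack([w,b]))
q=proj(f,tip);print("tip in wrist crop",(q[0]-195)*6.6,(q[1]-200)*300/70)
for X in [(.424,.206,.03),(.424,.170,.03),(.427,.206,.019),(.427,.170,.019),(.450,.188,.03),(.452,.188,.024)]:
    q=proj(f,np.array(X)); print(X,(q[0]-195)*6.6,(q[1]-200)*300/70)
E
```

```text
cam [0.31863609 0.18839218 0.14816875] [ 0.57657062  0.00136092 -0.81704618] 284.87699351987925 [-0.02122362  0.143867   -0.01723826] [-1.13126465 -0.1803275  -0.4994906 ]
tip scene [202.43618504 246.86080462]
tip in wrist crop 386.1618298528203 112.53521804551254
(0.424, 0.206, 0.03) 594.1377534355773 114.29881482056857
(0.424, 0.17, 0.03) 163.82854111767764 113.91725967706634
(0.427, 0.206, 0.019) 580.8038258636501 77.12786931613758
(0.427, 0.17, 0.019) 177.94285956763662 76.75981539970947
(0.45, 0.188, 0.03) 379.10035240738233 252.51958039236098
(0.452, 0.188, 0.024) 379.2970222842156 230.5927899558533
```

View pics/w5.png

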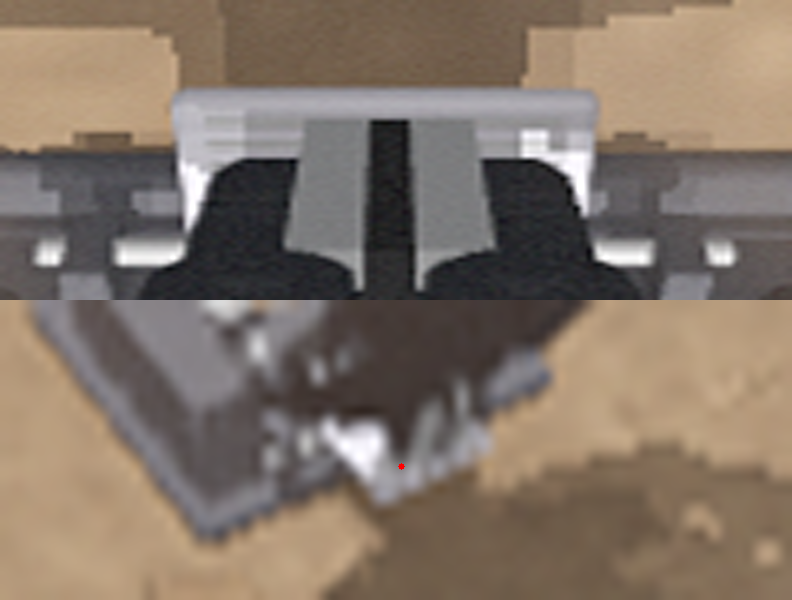

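The paddle's front edge in the upper crop is at v≈90. Fully up would be about 114 and fully down about 77, so the tab looks roughly half pressed. I'll continue in small steps.

Call:
play_rows:
  commands:
    - [0.7, 0, 1.9, 0, 0, 0]
    - [0, 0, 0, 0, 0, 0]
    - [0, 0, 0, 0, 0, 0]

```text
time: 5.0
tool_pos: [0.4324, 0.1887, 0.026]
tool_rot: [0.173, -0.001, 0.985, 0.0]
contact_force: [0.1, 0.8, -0.3]
gripper_width: -0.002
grasp_force: 0.0
```

Call:
play_rows:
  commands:
    - [0.7, 0, 1.9, 0, 0, 0]
    - [0, 0, 0, 0, 0, 0]
    - [0, 0, 0, 0, 0, 0]

```text
time: 5.25
tool_pos: [0.4328, 0.1888, 0.0244]
tool_rot: [0.174, -0.001, 0.985, 0.0]
contact_force: [0.6, -0.8, 0.1]
gripper_width: 0.001
grasp_force: 0.5
```

```bash
python3 - <<'E'
from plant import manip, imaging
from h import *
g0=pickle.load(open("scene.pkl","rb"))
s=manip.state(); f=wristf(imaging.grab_frame("wrist"),s); g=imaging.grab_frame("scene"); 
print(s["time"],s["tool_pos"],s["contact_force"],s["ft_torque"])
w=cv2.resize(f["image"][200:270,195:315,::-1],(792,300) ,interpolation=cv2.INTER_CUBIC)
c=lambda h:cv2.resize(h["image"][205:260,160:225,::-1],(396,300),interpolation=cv2.INTER_CUBIC)
cv2.imwrite("pics/w6.png",np.vstack([w,np.hstack([c(g0),c(g)])]))
for X in [(.424,.206,.03),(.424,.170,.03),(.427,.206,.019),(.427,.170,.019)]:
    q=proj(f,np.array(X)); r=proj(g,np.array(X)); print(X,(q[0]-195)*6.6,(q[1]-200)*300/70,(r-[160,205])*[6.09,5.45])
E
```

```text
5.25 [0.43276291 0.18878145 0.02443525] [ 0.64861672 -0.82274217  0.0939718 ] [ 0.06801626  0.09615725 -0.04367969]
(0.424, 0.206, 0.03) 596.4786374674292 131.25699395304812 [239.4017789 234.8716168]
(0.424, 0.17, 0.03) 157.41295431117015 130.90327529037242 [298.45161735 210.65629586]
(0.427, 0.206, 0.019) 582.7020473011255 92.20101784651595 [238.43135349 244.94941991]
(0.427, 0.17, 0.019) 172.1662230492492 91.85592565475402 [297.16058332 220.76519818]
```

View pics/w6.png

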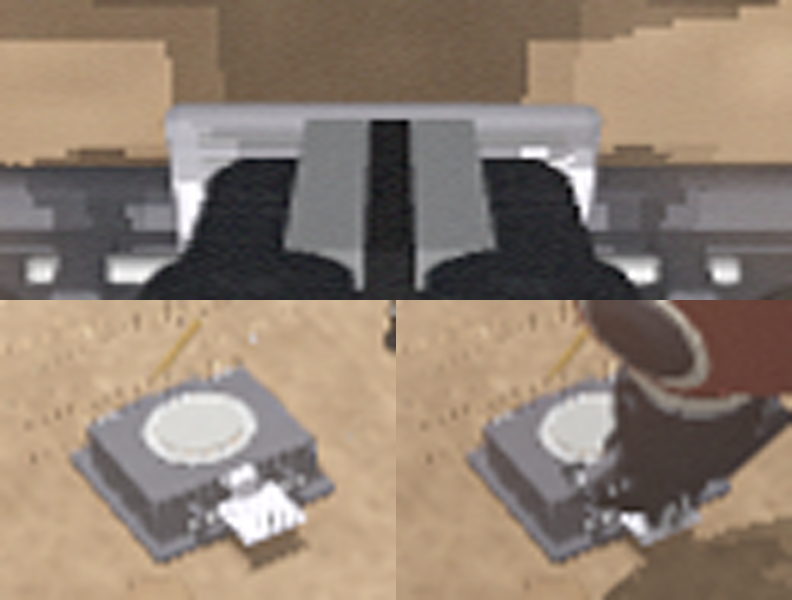

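```bash
python3 - <<'E'
from h import *
g=pickle.load(open("scene.pkl","rb")); t=pickle.load(open("top.pkl","rb"))
for n,p in [("FL",(160+242/6.09,205+246/5.45)),("FR",(160+304/6.09,205+220/5.45)),("BL",(160+218/6.09,205+208/5.45)),("BR",(160+282/6.09,205+186/5.45)),("tip",(203.2,245.9))]:
    print(n,np.round(p,1),[ray(g,*p,z).round(4) for z in (0.0,.015,.03)])
# top: foot plate corners crop coords
for n,p in [("footR front",(547,263)),("footR back",(547,86)),("foot L front",(357,266)),("padfront",(443,320)),("padback",(443,265))]:
    print(n,[ray(t,90+p[0]/5.9,175+p[1]/5.9,z).round(4) for z in (0,.03)])
E
```

```text
FL [199.7 250.1] [array([0.4426, 0.1972, 0.    ]), array([0.4288, 0.2032, 0.015 ]), array([0.4151, 0.2093, 0.03  ])]
FR [209.9 245.4] [array([0.4429, 0.1583, 0.    ]), array([0.4291, 0.1649, 0.015 ]), array([0.4154, 0.1714, 0.03  ])]
BL [195.8 243.2] [array([0.479 , 0.1925, 0.    ]), array([0.4648, 0.1986, 0.015 ]), array([0.4506, 0.2047, 0.03  ])]
BR [206.3 239.1] [array([0.476 , 0.1538, 0.    ]), array([0.4618, 0.1604, 0.015 ]), array([0.4476, 0.167 , 0.03  ])]
tip [203.2 245.9] [array([0.4535, 0.1782, 0.    ]), array([0.4396, 0.1844, 0.015 ]), array([0.4257, 0.1907, 0.03  ])]
footR front [array([0.4553, 0.1277, 0.    ]), array([0.4532, 0.1226, 0.03  ])]
footR back [array([0.5651, 0.1312, 0.    ]), array([0.5607, 0.126 , 0.03  ])]
foot L front [array([0.4527, 0.2438, 0.    ]), array([0.4506, 0.2363, 0.03  ])]
padfront [array([0.42, 0.19, 0.  ]), array([0.4187, 0.1836, 0.03  ])]
padback [array([0.4536, 0.1913, 0.    ]), array([0.4516, 0.1849, 0.03  ])]
```

Comparing frames, the paddle has not moved. The visible tips sit above its front half, so contact hasn't happened yet. I'll keep going down in small steps and watch the force.

Call:
play_rows:
  commands:
    - [0.7, 0, 1.9, 0, 0, 0]
    - [0, 0, 0, 0, 0, 0]

```text
time: 5.52
tool_pos: [0.4326, 0.1888, 0.0221]
tool_rot: [0.174, -0.001, 0.985, 0.0]
contact_force: [0.8, 0.5, 2.1]
gripper_width: -0.0
grasp_force: 0.8
```

Call:
play_rows:
  commands:
    - [0.7, 0, 1.9, 0, 0, 0]
    - [0, 0, 0, 0, 0, 0]

```text
time: 5.68
tool_pos: [0.4325, 0.1888, 0.02]
tool_rot: [0.174, -0.001, 0.985, 0.0]
contact_force: [0.3, 0.3, 2.2]
gripper_width: 0.006
grasp_force: 1.0
```

```bash
python3 - <<'E'
from plant import manip
s=manip.state()
for k in s: print(k,np.round(s[k],3)) if 0 else print(k,s[k])
E
```

```text
time 5.6833
joint_pos [ 0.31925541 -0.31008937  2.33449639 -0.15065153  0.78975489 -1.16501968]
joint_vel [-0.00102461 -0.00076401 -0.00459554 -0.00185752  0.00704987 -0.00264571]
joint_efforts [-2.76211845e-01 -1.79921275e+01 -3.11173260e+01 -3.73385176e-01
 -8.10170174e-01  2.06814206e-03]
tool_pos [0.43248481 0.18875973 0.01997016]
tool_rot [ 1.73721739e-01 -9.73000023e-04  9.84794265e-01  2.58618623e-04]
contact_force [0.31449014 0.25553752 2.21211238]
ft_torque [0.07133912 0.03788407 0.02897671]
grasp_force 1.0096846707165241
gripper_width 0.0062043303786523014
```

Contact: about 2.2 N upwards, starting at TCP z≈0.024. I'll press about 7 mm further.

Call:
play_rows:
  commands:
    - [0.7, 0, 1.9, 0, 0, 0]
    - [0, 0, 0, 0, 0, 0]

```text
time: 5.85
tool_pos: [0.4325, 0.1887, 0.0179]
tool_rot: [0.174, -0.001, 0.985, 0.0]
contact_force: [-2.0, 0.4, 2.3]
gripper_width: -0.0
grasp_force: 1.3
```

Call:
play_rows:
  commands:
    - [0.7, 0, 1.9, 0, 0, 0]
    - [0, 0, 0, 0, 0, 0]
    - [0, 0, 0, 0, 0, 0]

```text
time: 6.1
tool_pos: [0.4325, 0.1887, 0.0161]
tool_rot: [0.174, -0.001, 0.985, 0.0]
contact_force: [-0.4, 1.2, 3.4]
gripper_width: -0.001
grasp_force: 1.5
```

Call:
play_rows:
  commands:
    - [0.5, 0, 1.4, 0, 0, 0]
    - [0, 0, 0, 0, 0, 0]
    - [0, 0, 0, 0, 0, 0]

```text
time: 6.35
tool_pos: [0.4326, 0.1888, 0.0148]
tool_rot: [0.174, -0.001, 0.985, 0.0]
contact_force: [-1.6, 0.9, 3.8]
gripper_width: -0.002
grasp_force: 1.6
```

```bash
python3 - <<'E'
from plant import manip, imaging
from h import *
import pickle
s=manip.state(); f=imaging.grab_frame("wrist"); g=imaging.grab_frame("scene"); t=imaging.grab_frame("top")
print(s["tool_pos"],s["contact_force"])
g0=pickle.load(open("scene.pkl","rb")); t0=pickle.load(open("top.pkl","rb"))
# lid-region change: left side of lid in scene (u160-185, v215-245), ring in top
print(np.abs(g["image"][215:245,172:192].astype(int)-g0["image"][215:245,172:192]).mean(), np.abs(t["image"][190:215,150:165].astype(int)-t0["image"][190:215,150:165]).mean())
E
```

```text
[0.432648   0.1887702  0.01475901] [-1.61231635  0.85939038  3.84828926]
36.91555555555556 38.824
```

Call:
play_rows:
  commands:
    - [0.5, 0, 1.4, 0, 0, 0]
    - [0, 0, 0, 0, 0, 0]
    - [0, 0, 0, 0, 0, 0]
    - [0, 0, 0, 0, 0, 0]
    - [0, 0, 0, 0, 0, 0]

```text
time: 6.92
tool_pos: [0.4328, 0.1888, 0.0134]
tool_rot: [0.174, -0.001, 0.985, 0.0]
contact_force: [0.9, -0.3, 4.4]
gripper_width: 0.004
grasp_force: 1.7
```

Call:
play_rows:
  commands:
    - [0, 0, 0, 0, 0, 0]
    - [0, 0, 0, 0, 0, 0]
    - [0, 0, 0, 0, 0, 0]
    - [0, 0, 0, 0, 0, 0]
    - [0, 0, 0, 0, 0, 0]

```text
time: 7.33
tool_pos: [0.4327, 0.1888, 0.0134]
tool_rot: [0.174, -0.001, 0.985, 0.0]
contact_force: [1.0, 0.9, 4.0]
gripper_width: 0.002
grasp_force: 1.7
```

Call:
play_rows:
  commands:
    - [0, 0, 0, 0, 0, 0]
    - [0, 0, 0, 0, 0, 0]
    - [0, 0, 0, 0, 0, 0]
    - [0, 0, 0, 0, 0, 0]
    - [0, 0, 0, 0, 0, 0]

```text
time: 7.75
tool_pos: [0.4325, 0.1887, 0.0132]
tool_rot: [0.174, -0.001, 0.985, 0.0]
contact_force: [1.4, 0.6, 3.4]
gripper_width: 0.003
grasp_force: 1.7
```

```bash
cat > lid.py <<'E'
# match the lid angle: compare the top image's lid corners / ring with predictions
from plant import manip, imaging
from h import *
def whites(im,u0,u1,v0,v1):
    h=cv2.cvtColor(im,cv2.COLOR_RGB2HSV)[v0:v1,u0:u1]
    m=((h[...,1]<45)&(h[...,2]>130)).astype(np.uint8)
    n,_,st,c=cv2.connectedComponentsWithStats(m)
    return [(st[i].tolist(),(c[i]+[u0,v0]).round(1).tolist()) for i in range(1,n) if st[i,4]>=12]
if __name__=="__main__":
    s=manip.state(); print(s["time"],s["tool_pos"].round(4),s["contact_force"].round(2))
    o=np.array([.511,.187,0])
    for n in ("top","scene"):
        f=imaging.grab_frame(n); f0=pickle.load(open(n+".pkl","rb"))
        b=(140,200,175,235) if n=="top" else (160,235,190,260)
        print(n,"before",whites(f0["image"],*b)); print("now",whites(f["image"],*b))
        for a in (0,.8,1.57,1.9):
            r,h=.053,.012   # ring centre: distance from hinge, height over inner face
            X=o+[.045-r*np.cos(a)+h*np.sin(a),0,.036+r*np.sin(a)+h*np.cos(a)]
            print("  pred ring",a,proj(f,X).round(1))
E
python3 lid.py
```

```text
7.75 [0.4325 0.1887 0.0132] [1.44 0.64 3.38]
top before [([16, 21, 17, 18, 233], [163.9, 204.4]), ([20, 42, 10, 12, 107], [164.4, 223.1])]
now [([14, 18, 18, 11, 142], [162.3, 197.8]), ([16, 32, 8, 7, 46], [159.7, 209.6]), ([28, 32, 8, 7, 39], [171.8, 210.0]), ([20, 44, 10, 8, 54], [164.4, 222.1])]
  pred ring 0 [163.9 204.9]
  pred ring 0.8 [162.1 196.7]
  pred ring 1.57 [162.1 184.8]
  pred ring 1.9 [162.7 180.4]
scene before [([64, 14, 7, 4, 20], [227.0, 205.8]), ([14, 27, 41, 33, 682], [194.6, 231.9]), ([12, 41, 20, 21, 54], [180.0, 242.4])]
now [([31, 14, 20, 19, 46], [201.7, 209.9]), ([19, 25, 17, 9, 48], [188.2, 218.9]), ([28, 33, 4, 10, 21], [189.2, 228.1]), ([41, 33, 16, 5, 21], [207.4, 226.0]), ([26, 46, 10, 7, 30], [189.7, 239.4]), ([38, 56, 5, 6, 17], [200.0, 248.6])]
  pred ring 0 [192.6 228.1]
  pred ring 0.8 [188.3 216.4]
  pred ring 1.57 [182.6 208.4]
  pred ring 1.9 [180.6 207.3]
```

The lid has sprung up: the ring is at (162.3,197.8), against a prediction of (162.1,196.7) for 0.8 rad. Next I'll let go of the tab by rising, then tilt further back ready for the push.

Call:
play_rows:
  commands:
    - [-8, 0, -22, 0, 0, 0]
    - [-8, 0, -22, 0, 0, 0]
    - [-5, 0, -14, 0, 0, 0]
    - [0, 0, 0, 0, -7, 0]
    - [0, 0, 0, 0, -7, 0]

```text
time: 8.27
tool_pos: [0.434, 0.1888, 0.0771]
tool_rot: [0.296, -0.0, 0.955, 0.001]
contact_force: [1.0, -0.0, -0.4]
gripper_width: -0.0
grasp_force: 0.0
```

Call:
play_rows:
  commands:
    - [0, 0, 0, 0, 0, 0]
    - [0, 0, 0, 0, 0, 0]

```text
time: 8.43
tool_pos: [0.4291, 0.1879, 0.071]
tool_rot: [0.289, -0.002, 0.957, -0.001]
contact_force: [0.7, 0.5, 1.8]
gripper_width: 0.005
grasp_force: 0.0
```

```bash
python3 lid.py | grep -v pred; python3 -c "
from plant import manip;print(manip.state()['joint_pos'])"
```

```text
8.4333 [0.4291 0.1879 0.071 ] [0.68 0.48 1.76]
top before [([16, 21, 17, 18, 233], [163.9, 204.4]), ([20, 42, 10, 12, 107], [164.4, 223.1])]
now [([14, 18, 18, 11, 141], [162.3, 197.8]), ([16, 32, 8, 7, 46], [159.7, 209.6]), ([28, 32, 8, 7, 38], [171.8, 209.9]), ([20, 41, 10, 13, 95], [164.7, 222.0])]
scene before [([64, 14, 7, 4, 20], [227.0, 205.8]), ([14, 27, 41, 33, 682], [194.6, 231.9]), ([12, 41, 20, 21, 54], [180.0, 242.4])]
now [([19, 25, 21, 9, 59], [189.7, 218.3]), ([58, 28, 8, 11, 14], [222.5, 223.4]), ([28, 33, 3, 8, 14], [188.9, 226.6]), ([32, 39, 6, 6, 16], [194.2, 231.3]), ([12, 42, 5, 8, 12], [173.9, 234.9]), ([26, 47, 8, 6, 37], [189.2, 239.2]), ([34, 47, 16, 13, 119], [201.8, 242.8])]
[ 0.37986582 -0.55452566  2.45155897 -0.32051819  0.71218212 -1.00620975]
```

Call:
play_rows:
  commands:
    - [-15, 0, 7.5, 0, 0, 0]
    - [-15, 0, 7.5, 0, 0, 0]
    - [-15, 0, 7.5, 0, 0, 0]
    - [0, 0, 0, 0, 0, 0]

```text
time: 8.87
tool_pos: [0.4867, 0.1889, 0.0844]
tool_rot: [0.294, 0.0, 0.956, 0.001]
contact_force: [-0.0, 0.0, 0.1]
gripper_width: -0.001
grasp_force: 0.0
```

Call:
play_rows:
  commands:
    - [-3.3, 0, 2.2, 0, 0, 0]
    - [-3.3, 0, 2.2, 0, 0, 0]
    - [-3.3, 0, 2.2, 0, 0, 0]
    - [-3.3, 0, 2.2, 0, 0, 0]
    - [-3.3, 0, 2.2, 0, 0, 0]

```text
time: 9.28
tool_pos: [0.502, 0.1889, 0.0812]
tool_rot: [0.292, -0.001, 0.956, 0.0]
contact_force: [-0.8, 0.0, 0.3]
gripper_width: 0.0
grasp_force: 0.2
```

```bash
python3 lid.py | grep -v before
```

```text
9.2833 [0.502  0.1889 0.0812] [-0.82  0.01  0.27]
now [([14, 17, 17, 9, 102], [161.8, 196.1]), ([29, 30, 7, 8, 38], [172.2, 208.9]), ([1, 51, 11, 2, 13], [146.1, 226.3])]
  pred ring 0 [163.9 204.9]
  pred ring 0.8 [162.1 196.7]
  pred ring 1.57 [162.1 184.8]
  pred ring 1.9 [162.7 180.4]
now [([18, 24, 9, 7, 23], [182.6, 216.7]), ([28, 33, 4, 10, 22], [189.3, 228.1]), ([36, 41, 14, 19, 141], [201.5, 240.7]), ([25, 46, 9, 7, 39], [188.7, 239.1])]
  pred ring 0 [192.6 228.1]
  pred ring 0.8 [188.3 216.4]
  pred ring 1.57 [182.6 208.4]
  pred ring 1.9 [180.6 207.3]
```

The lid has started to move with the tool. Continuing the push.

Call:
play_rows:
  commands:
    - [-3.3, 0, 2.2, 0, 0, 0]
    - [-3.3, 0, 2.2, 0, 0, 0]
    - [-3.3, 0, 2.2, 0, 0, 0]
    - [-3.3, 0, 2.2, 0, 0, 0]
    - [-3.3, 0, 2.2, 0, 0, 0]

```text
time: 9.8
tool_pos: [0.5224, 0.1889, 0.0816]
tool_rot: [0.292, -0.001, 0.956, 0.0]
contact_force: [-0.5, -0.1, 1.2]
gripper_width: -0.001
grasp_force: 0.2
```

Call:
play_rows:
  commands:
    - [-3.3, 0, 2.2, 0, 0, 0]
    - [-3.3, 0, 2.2, 0, 0, 0]
    - [-3.3, 0, 2.2, 0, 0, 0]
    - [-3.3, 0, 2.2, 0, 0, 0]
    - [-3.3, 0, 2.2, 0, 0, 0]

```text
time: 10.22
tool_pos: [0.5422, 0.1889, 0.0817]
tool_rot: [0.292, -0.001, 0.956, 0.0]
contact_force: [-1.0, 0.4, 0.5]
gripper_width: -0.001
grasp_force: 0.2
```

```bash
python3 lid.py | grep -v -e before -e pred
```

```text
10.2167 [0.5422 0.1889 0.0817] [-0.98  0.37  0.47]
now [([15, 13, 7, 3, 12], [158.4, 189.2])]
now [([15, 16, 6, 7, 19], [177.5, 209.2]), ([15, 27, 24, 16, 70], [187.3, 224.4]), ([34, 42, 16, 18, 141], [201.2, 241.0]), ([26, 47, 8, 6, 34], [189.1, 239.1])]
```

Call:
play_rows:
  commands:
    - [-3.3, 0, 2.2, 0, 0, 0]
    - [-3.3, 0, 2.2, 0, 0, 0]
    - [-3.3, 0, 2.2, 0, 0, 0]
    - [-3.3, 0, 2.2, 0, 0, 0]
    - [-3.3, 0, 2.2, 0, 0, 0]

```text
time: 10.73
tool_pos: [0.562, 0.1889, 0.0817]
tool_rot: [0.292, -0.001, 0.956, 0.0]
contact_force: [0.1, -1.3, -0.1]
gripper_width: -0.003
grasp_force: 0.2
```

Call:
play_rows:
  commands:
    - [-2.5, 0, 1.7, 0, 0, 0]
    - [-2.5, 0, 1.7, 0, 0, 0]
    - [0, 0, 0, 0, 0, 0]

```text
time: 10.98
tool_pos: [0.5684, 0.189, 0.0821]
tool_rot: [0.293, -0.001, 0.956, 0.0]
contact_force: [0.8, 0.4, 0.2]
gripper_width: 0.005
grasp_force: 0.0
```

Call:
play_rows:
  commands:
    - [-2.5, 0, 1.7, 0, 0, 0]
    - [0, 0, 0, 0, 0, 0]

```text
time: 11.15
tool_pos: [0.5698, 0.189, 0.0814]
tool_rot: [0.291, -0.001, 0.957, 0.0]
contact_force: [-14.6, -0.0, 10.5]
gripper_width: 0.0
grasp_force: 8.4
```

Call:
play_rows:
  commands:
    - [-2.5, 0, 1.7, 0, 0, 0]
    - [0, 0, 0, 0, 0, 0]

```text
time: 11.32
tool_pos: [0.5723, 0.189, 0.0811]
tool_rot: [0.291, -0.001, 0.957, -0.0]
contact_force: [-14.7, -0.8, 9.6]
gripper_width: 0.001
grasp_force: 8.8
```

```bash
python3 lid.py | grep -v -e before -e pred
```

```text
11.3167 [0.5723 0.189  0.0811] [-14.69  -0.81   9.64]
now []
now [([10, 11, 7, 7, 21], [173.0, 204.2]), ([64, 14, 6, 4, 18], [226.6, 205.8]), ([14, 30, 19, 12, 47], [184.7, 225.4]), ([36, 41, 14, 18, 130], [201.4, 240.2]), ([24, 46, 10, 6, 34], [188.3, 238.6])]
```

The stop is reached: the force jumped to 14.7 N. I'll back off straight away and check how the case and lid stand.

Call:
play_rows:
  commands:
    - [5, 0, -3.3, 0, 0, 0]
    - [15, 0, -12, 0, 0, 0]
    - [25, 0, -20, 0, 0, 0]
    - [25, 0, -20, 0, 0, 0]
    - [25, 0, -20, 0, 0, 0]

```text
time: 11.83
tool_pos: [0.4517, 0.1884, 0.0907]
tool_rot: [0.292, -0.001, 0.956, 0.0]
contact_force: [-0.7, 0.4, 0.9]
gripper_width: 0.005
grasp_force: 0.0
```

Call:
play_rows:
  commands:
    - [-10, 0, -35, 0, 0, 0]
    - [-10, 0, -35, 0, 0, 0]
    - [-10, 0, -35, 0, 0, 0]
    - [0, 0, 0, 0, 0, 0]
    - [0, 0, 0, 0, 0, 0]

```text
time: 12.25
tool_pos: [0.4201, 0.1895, 0.1994]
tool_rot: [0.296, -0.001, 0.955, 0.002]
contact_force: [0.2, 0.3, -0.4]
gripper_width: 0.0
grasp_force: 0.0
```

Call:
play_rows:
  commands:
    - [0, 37, 0, 0, 0, 0]
    - [0, 37, 0, 0, 0, 0]
    - [0, 37, 0, 0, 0, 0]
    - [0, 37, 0, 0, 0, 0]
    - [0, 0, 0, 0, 0, 0]

```text
time: 12.67
tool_pos: [0.4177, 0.3411, 0.1914]
tool_rot: [0.29, -0.004, 0.957, -0.0]
contact_force: [0.4, -1.0, -1.1]
gripper_width: -0.002
grasp_force: 0.0
```

```bash
python3 - <<'E'
from plant import manip, imaging
from h import *
s=manip.state(); print(s["time"],s["tool_pos"],s["contact_force"])
L=[]
for n,(u0,v0,u1,v1) in (("top",(90,165,225,240)),("scene",(150,180,240,270))):
    f=imaging.grab_frame(n); f0=pickle.load(open(n+".pkl","rb"))
    a=f0["image"][v0:v1,u0:u1,::-1]; b=f["image"][v0:v1,u0:u1,::-1]
    r=lambda x:cv2.resize(x,(400,int(400*x.shape[0]/x.shape[1])),interpolation=cv2.INTER_CUBIC)
    L.append(np.hstack([r(a),r(b)])[:290] if n=="top" else np.hstack([r(a),r(b)])[30:330])
    bb=(155,216,175,232) if n=="top" else (185,232,215,255)
    for h in (f0,f):
        c=cv2.cvtColor(h["image"],cv2.COLOR_RGB2GRAY)[bb[1]:bb[3],bb[0]:bb[2]].astype(float); w=(c>150)*c
        print(n,"tab centroid",(w.sum(0)@np.arange(w.shape[1])/w.sum()+bb[0]).round(2),(w.sum(1)@np.arange(w.shape[0])/w.sum()+bb[1]).round(2))
cv2.imwrite("pics/end.png",np.vstack(L)); print(np.vstack(L).shape)
E
```

```text
12.6667 [0.4176566  0.34105478 0.19143218] [ 0.41415616 -1.00325498 -1.10312329]
top tab centroid 164.44 223.22
top tab centroid 164.41 223.24
scene tab centroid 201.77 243.72
scene tab centroid 199.26 241.55
(522, 800, 3)
```

View pics/end.png

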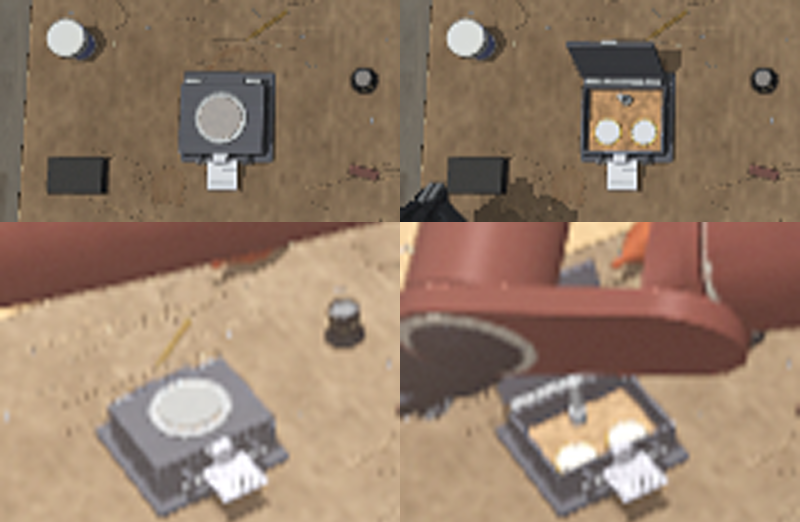

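The lid stands open, leaning back, and the case hasn't shifted: its tab centroid matches the first picture to 0.03 px. Its free edge is at crop v≈41, which I'll check against 1.9 rad.

```bash
python3 - <<'E'
from h import *
f=pickle.load(open("top.pkl","rb"))
for a in (1.6,1.7,1.8,1.9):
    for y in (.05,-.05):
        X=np.array([.511+.045-.087*np.cos(a),.187+y,.036+.087*np.sin(a)]); p=proj(f,X); print(a,((p-[90,165])*2.963+[400,0]).round(0))
E
```

```text
1.6 [562.  62.]
1.6 [651.  62.]
1.7 [563.  54.]
1.7 [651.  55.]
1.8 [563.  47.]
1.8 [652.  48.]
1.9 [564.  40.]
1.9 [653.  41.]
```

The free edge at v≈41 matches 1.9 rad, so the lid is against its stop. Handing in.

```bash
python3 -c "
from plant import manip;print(manip.job_done())"
```

```text
the job is handed in; nothing more can be done
None
```

The window case is open: I pressed its tab, the lid sprang up, and I pushed it back to its stop at about 1.9 rad; in the camera check the case hadn't moved, nothing near it had shifted, and the job is handed in.

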